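Set a cover plate overhanging on the work rest and clamp it

ROBOT

A 6-joint arm with a two-finger parallel gripper is mounted at the origin on a cart in front of the work surface, level with it; the furniture and walls round the work are solid. World frame = base frame: x ahead of the robot, y to its left, z up, the work surface at z = 0. Lengths are in m, angles in rad, forces in N, time in s.
With the tool pointing down it reaches from about 0.375 to 0.975 m from the base axis. Payload 3.8 kg.
Tool frame: the origin (TCP) lies midway between the tips of the shut fingers; the grasp point (between the pads) lies 19 mm behind it; z points along the fingers, y is the line along which they close (so a half turn about z gives the same grasp; the last joint's range is limited). The gripper opens to 85 mm and grips with 20 to 120 N. Pads are 22 mm wide; open, the fingers measure 114 mm over their backs; the gripper's body (76 mm by 85 mm) begins 54 mm behind the grasp point. The pads swing forward as they close: fully open they stand 13 mm farther back than shut.
Start: joints at [1.153, 0.264, 1.604, -0, 1.274, -0.037], TCP at [0.251, 0.627, 0.231] pointing down, gripper open.
Joint ranges: [-2.63, 2.63], [-0.94, 2.18], [0.31, 2.57], [-1.31, 4.45], [0, 2.66], [-2.55, 2.55]. Speed limits (rad/s): [2.57, 2.57, 3.14, 3.14, 3.14, 3.14].

INTERFACE

Orientations are given as a unit quaternion [x, y, z, w].
In Python, from cell import robot, effector, solver, monitor, grab_frame, camera_model, job gives the robot as it stands. Calls block until the motion is done:
- robot.goto(position, orientation): joint-space move of the TCP to a pose.
- robot.servo_line(position, rate=0.15, rotation=None, stop_force=None): straight line of the TCP; rotation=None keeps the orientation; rate is the mean speed in m/s. With stop_force (N) it stops when the force on the tool has changed by that much, and returns True; else False.
- robot.movej(angles): joint-space move.
- effector.move_gripper(opening): finger opening in m; the grip force is fixed at half the most; returns when the fingers have stopped.
- robot.pause(seconds).
- solver.ik(position, orientation): joint angles nearest the present ones, or None.
- monitor.sense(): the state.
- grab_frame(name): name is "scene" or "side" or "wrist"; returns the picture (480x640x3 uint8, red, green, blue); there is no depth.
- camera_model(name): a dict with "fx", "fy", "cx", "cy" (pixels), "rvec" (rotation vector, rad) and "tvec" (3), from world to camera coordinates, as OpenCV has them; the wrist camera has in their place "T_tool_cam" (4x4, takes a point from camera to tool coordinates, whose origin is the TCP and whose axes are the flange's). Camera axes: x right, y down, z forward; pixel columns grow to the right and rows downward; lengths in m; the calibration is good to about 2 mm. A picture is of the moment at which its call begins: read the wrist's pose just before it. camera_model takes no time and is no camera call.
A pose or a line that the arm cannot do raises robot.MotionError and nothing moves.
- job.finish_job(): hands the job in; it is judged then, once.
The state is a dict: "clock": time; "joints": joint angles; "qd": joint speeds; "joint_torque": joint torques, N m; "position": TCP position; "orientation": TCP orientation; "force": force on the tool from outside, world axes, zero at the start; "wrist_torque": the same for the moment, N m; "opening": finger opening in m; "finger_force": force on a finger pad.
Only numpy, scipy, OpenCV 4.12 (cv2) and the standard library are available. Lean on these libraries where they do the work, as an engineer would, in place of code of your own. Each camera call takes 0.05 s, during which the arm holds its last target. There are 200 camera calls.

TASK

Push the folded cover plate along the raised ledge, flat against the fence behind it, until about 25 mm of it sticks out past the ledge's free right-hand end, so that its end edge and end screw holes are clear to work on. Then push the toggle clamp's handle upright to hold the plate there, and let go. Use light fingertip pushes only: do not grip or lift the plate, and leave the other things on the bench where they are.

Things in the scene. Friction and masses are not known exactly. Their poses are not given: they have to be found in the camera images.
- rest: Fixed work rest: dark steel ledge on aluminium feet. Origin on the bench under the ledge's middle; x away from the robot across the ledge, y left along it, z up. Ledge top 45 mm above the bench, x -50 to 40, y -120 to 120 mm; free end at y -120. Fence at the back: 12 mm high, face at x 40. Toggle clamp in front: x -110 to -50, centre line y -88, base 44 mm wide, cheeks 40 mm above the ledge.
- ledge_end (a point): Corner of the ledge top where the free (right-hand) end meets the foot of the fence face: at (40, -120, 45) mm in the rest's frame, axes as the rest's. The room's soldering-iron stand (100 mm tall, not to be touched) can stand as near as 10 mm in front of the ledge's left half: bring a finger down close to the plate there.
- cover: Cover of folded white aluminium sheet lying loose on the ledge, 66 x 170 x 14 mm, 0.13 kg: 2 mm top with slots and corner holes, 14 mm flanges turned down along the long sides, ends open. Origin at the centre of its underside, x across (+33 mm face goes to the fence), y along (the -85 mm end shall stick out). A fingertip 4 mm over the ledge pushes it by end or flange, about 1 N.
- cover_end (a point): Middle of the top edge of the cover's right-hand end, the end that is to stick out: at (0, -85, 14) mm in the cover's frame, axes as the cover's. A second such cover, lying on the bench itself, is not part of the job.
- clamp_arm: Steel arm of the toggle clamp, origin on its pivot, driven by the handle. Open, it stands up to 150 mm over the bench, clear of the plate; push the plate 60 mm or more away from it in y. With the handle upright it lies level and its sprung rubber tip presses the plate with 2 to 4 N at (7, -88) mm in the rest's frame.
- clamp_handle (a joint): Clamp handle's angle about its pivot at (-85, -88, 67) mm in the rest's frame, axis parallel to y. 0 = open, leaning 1.0 rad from upright towards the robot; 1.03 = upright at its stop, locked just past dead centre. It stays where left; pushing the grip level away from the robot (rest's +x) closes it, 1 to 4 N.
- grip_end (a point): Centre of the rounded top of the handle's black grip (17 mm diameter, 61 mm long), 86 mm from the pivot: in the rest's frame about (-157, -88, 113) mm when open, (-82, -88, 153) mm when upright.
- meter: Bystander: multimeter, 74 x 148 x 45 mm, lying on the bench in front. Origin under its centre.
- sink_a: Bystander: finned heat sink, 25 x 30 x 18 mm, on the bench beyond the free end. Origin under its centre.
- sink_b: Bystander: a like heat sink further back. Origin under its centre.
- dish: Bystander: round dish of screws, 83 mm across, 22 mm high, right of the rest. Origin under its centre.
- pen: Bystander: marker pen, 16 x 122 x 17 mm, lying near the front edge. Origin under its centre.
- flux: Bystander: bottle with a pointed cap, 36 mm across, 88 mm high, near the front edge at the left. Origin under its centre.

How it is judged:
On the way, in this order (a step that is already met when the one before it is completed fails the run):
1. with the clamp still open, the plate lies against the fence and sticks out past the free end (y of cover_end in the frame of ledge_end between -0.036 and -0.016 m and x of cover in the frame of ledge_end above -0.038 m and angle between the y axis of cover and the y axis of rest, either way round below 0.045 rad and value of joint clamp_handle below 0.4 rad), for 0.2 s.
2. the clamp handle is pushed upright and the clamp presses on the plate (value of joint clamp_handle above 0.94 rad and contact force between clamp_arm and cover above 1 N), for 0.2 s.
At the end, for the whole second after the job is handed in: The cover lies flat on the ledge, its back flange within 5 mm of the fence and 2.5 degrees of parallel, 16 to 36 mm of it past the free end; the clamp handle is upright (0.94 rad or more) and the clamp presses the cover with over 1 N; all at rest (all of step 2 and y of cover_end in the frame of ledge_end between -0.036 and -0.016 m and x of cover in the frame of ledge_end above -0.038 m and angle between the y axis of cover and the y axis of rest, either way round below 0.045 rad and height (world z) of cover between 0.041 and 0.05 m and angle between cover's own z axis and vertical below 0.06 rad and linear speed of cover below 0.01 m/s); the robot touches nothing.
It fails at once if the plate is lifted or tipped (height (world z) of cover above 0.057 m or angle between cover's own z axis and vertical above 0.2 rad).
It fails at once if the plate is gripped or pushed hard (over 35 N) (contact force between the fingers and cover above 35 N).
It fails at once if another thing on the bench is moved by more than 20 mm (distance of any of meter, sink_a, sink_b, dish, pen, flux from where it was at the start of the episode above 0.02 m).
It also fails if it takes over 58 s, if anything falls off the work surface, if the arm or the gripper's body presses on something with over 40 N, if the wrist force passes 120 N, or if a joint passes its speed limit or range.

## Working session

There is one attempt and no reset: what is moved stays moved. The work goes in short steps, each a Python script; the robot and the scene stay as the last script left them, time stands still between calls to the robot, and variables do not carry over. Pictures are saved under pics/ and viewed, at most 10 in all, crops included, and the job is handed in when it is done.

```bash
mkdir -p pics; ls; python3 - <<'E'
from cell import *
import cv2
for n in ("scene","side"):
    cv2.imwrite(f"pics/{n}0.png",grab_frame(n)[:,:,::-1]); print(n,camera_model(n))
print(camera_model("wrist")); print(monitor.sense())
E
```

```text
pics
scene {'fx': 437.4984249380975, 'fy': 437.4984249380975, 'cx': 320.91983675500967, 'cy': 244.22773662044204, 'rvec': array([ 2.13585466, -0.50725145,  0.2426806 ]), 'tvec': array([-0.30684835,  0.36178109,  0.5309304 ])}
side {'fx': 508.8953838546049, 'fy': 508.8953838546049, 'cx': 325.3554355496308, 'cy': 244.49695493570218, 'rvec': array([ 1.94968747, -0.60865921,  0.38062234]), 'tvec': array([-0.24878321,  0.31324334,  0.64596837])}
{'fx': 335.99246280115585, 'fy': 335.99246280115585, 'cx': 317.52548092195997, 'cy': 240.88095561108963, 'T_tool_cam': array([[-1.95841161e-04, -9.62735147e-01, -2.70445925e-01,
         6.77444829e-02],
       [ 9.99999952e-01, -2.53745056e-04,  1.79141661e-04,
         5.08931219e-04],
       [-2.41090290e-04, -2.70445877e-01,  9.62735150e-01,
        -1.43390421e-01],
       [ 0.00000000e+00,  0.00000000e+00,  0.00000000e+00,
         1.00000000e+00]])}
{'clock': 0.1, 'joints': array([ 1.15310445e+00,  2.64695461e-01,  1.60527175e+00,  1.69047812e-05,
        1.27373765e+00, -3.69092535e-02]), 'qd': array([-6.13989916e-04, -2.63870573e-03, -4.39081431e-03, -4.07794379e-05,
       -2.41257202e-03,  1.42874746e-05]), 'joint_torque': array([-1.03347011e-03, -5.16707611e+01, -3.68591237e+01, -1.84065584e-04,
        6.30113282e-03,  1.94152022e-05]), 'position': array([0.25058411, 0.62602063, 0.23005613]), 'orientation': array([ 1.89245485e-01,  9.81929239e-01, -1.02711988e-03, -2.45863375e-04]), 'force': array([-0.56061822,  0.08600125, -0.27866437]), 'wrist_torque': array([-0.00705002, -0.02952852, -0.01503838]), 'finger_force': 0.0, 'opening': 0.08520613679556088}
```

View pics/scene0.png

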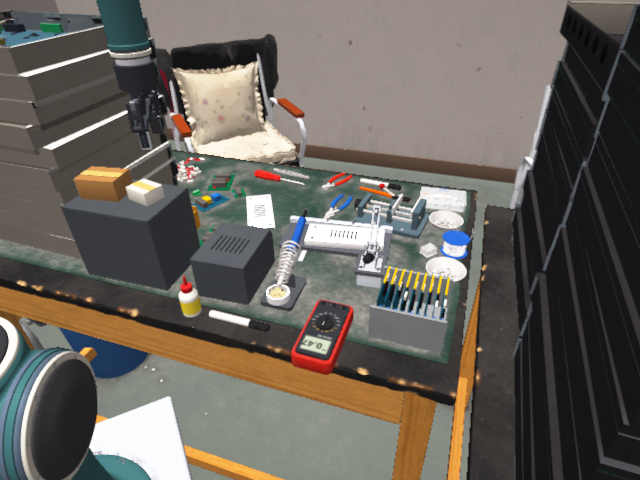

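View pics/side0.png

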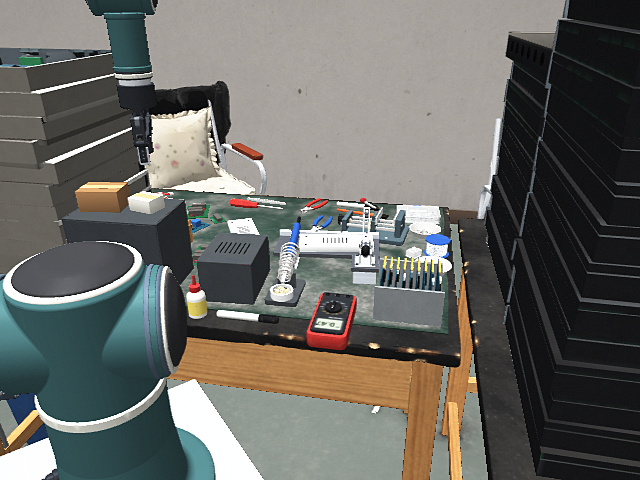

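Scene view: the plate's left end is near (292,232) and its right end is behind the clamp near (390,240). The clamp stands at (372,255), the iron stand at (285,275) in front of the ledge's left half, and a PCB rack at (410,310).

```bash
cat > h.py <<'E'
from cell import *
import cv2, numpy as np
from scipy.spatial.transform import Rotation as R
def cam(n,st=None):
    m=camera_model(n); K=np.array([[m["fx"],0,m["cx"]],[0,m["fy"],m["cy"]],[0,0,1.]])
    if n=="wrist":
        T=np.eye(4); T[:3,:3]=R.from_quat(st["orientation"]).as_matrix(); T[:3,3]=st["position"]
        T=T@m["T_tool_cam"]; Rc=T[:3,:3].T; t=-Rc@T[:3,3]
    else: Rc=cv2.Rodrigues(m["rvec"])[0]; t=m["tvec"]
    return K,Rc,t
def ray(c,uv,z):
    K,Rc,t=c; o=-Rc.T@t; d=Rc.T@np.linalg.inv(K)@np.array([*uv,1.]); return o+d*(z-o[2])/d[2]
def proj(c,p):
    K,Rc,t=c; q=K@(Rc@np.asarray(p)+t); return q[:2]/q[2]
def tri(cs,uvs):
    P=[K@np.c_[Rc,t] for K,Rc,t in cs]
    X=cv2.triangulatePoints(P[0],P[1],np.float64(uvs[0]),np.float64(uvs[1])).ravel(); return X[:3]/X[3]
def down(yaw): # tool down; tool y axis at angle yaw from world y
    return (R.from_euler('z',yaw)*R.from_quat([0,1,0,0])).as_quat()
E
python3 - <<'E'
from h import *
a=cv2.imread("pics/scene0.png")[175:305,255:475]; b=cv2.imread("pics/side0.png")[185:315,255:475]
cv2.imwrite("pics/crop.png",np.vstack([cv2.resize(x,(500,295),interpolation=3) for x in (a,b)]))
c=cam("scene")
for n,p,z in [("plateL",(290,232),.05),("clamp",(372,255),.05),("iron",(283,292),0),("bluetop",(300,215),.1),("rackPCBtop",(400,270),.08),("cornerR",(455,360),0),("farR",(474,190),0)]: print(n,ray(c,p,z).round(3))
print("cam",-c[1].T@c[2])
E
```

```text
plateL [0.479 0.433 0.05 ]
clamp [0.597 0.273 0.05 ]
iron [0.406 0.304 0.   ]
bluetop [0.497 0.414 0.1  ]
rackPCBtop [0.596 0.175 0.08 ]
cornerR [0.602 0.007 0.   ]
farR [1.055 0.46  0.   ]
cam [ 0.18340521 -0.34194683  0.59696186]
```

View pics/crop.png

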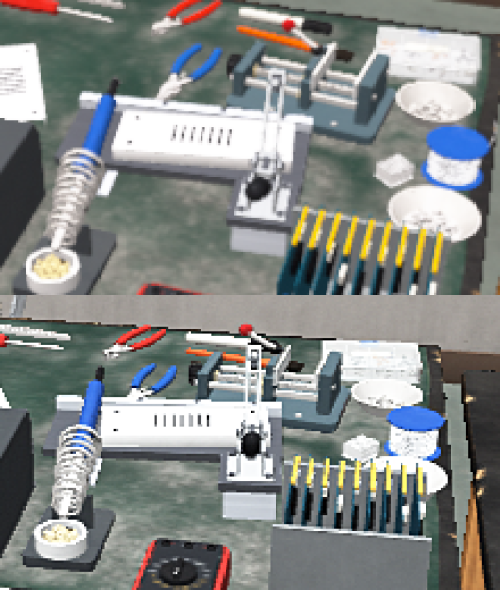

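The crop shows the rest clearly. The fence's top left end is at scene (290,218) and its right end at (391,228). The plate lies clear of the clamp's pressing spot, the heat sink is beyond the free end, and the iron's blue handle leans over the plate's left end. Next I'll take a close look with the wrist camera.

```bash
python3 - <<'E'
from h import *
c=cam("scene")
a=ray(c,(290,218),.057); b=ray(c,(391,228),.057); print(a,b)
d=(a-b)[:2]; yaw=np.arctan2(-d[0],d[1]); print("len",np.hypot(*d),"yaw",yaw)
mid=(a+b)/2-0.045*np.array([np.cos(yaw),np.sin(yaw),0])
p=monitor.sense()["position"]
robot.servo_line([p[0],p[1],0.36],rate=0.3)
for i,off in enumerate([0.05,-0.06]):
    ey=np.array([-np.sin(yaw),np.cos(yaw),0]);ex=np.array([np.cos(yaw),np.sin(yaw),0])
    q=mid+off*ey-0.0*ex; q[2]=0.34
    robot.goto(q,down(yaw)); robot.pause(0.2)
    st=monitor.sense(); im=grab_frame("wrist"); cv2.imwrite(f"pics/w{i}.png",im[:,:,::-1])
    np.savez(f"w{i}.npz",position=st["position"],orientation=st["orientation"]); print(st["position"],st["clock"])
E
```

```text
[0.49807988 0.47759718 0.057     ] [0.68322541 0.33236715 0.057     ]
len 0.23530963787453316 yaw 0.905633955086275
[0.52307694 0.40103533 0.33995865] 2.475
[0.60928544 0.33351781 0.34027228] 3.2417
```

View pics/w0.png

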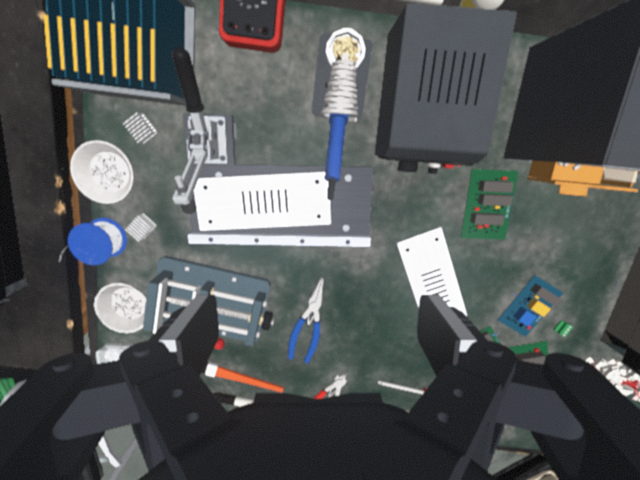

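View pics/w1.png

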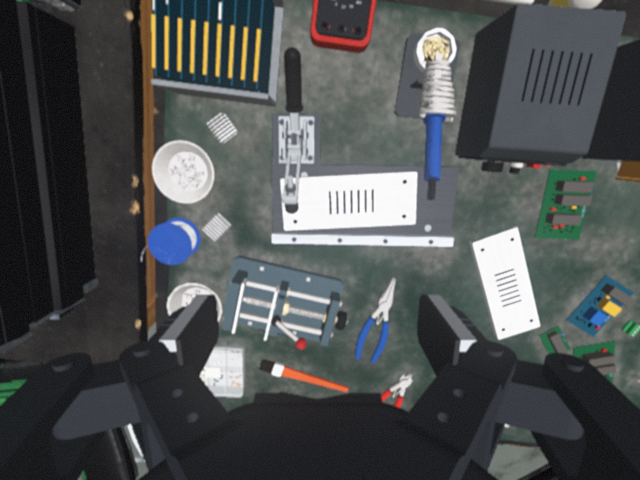

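Wrist views show the plate (w1 corners ≈ (280,178), (413,171), (417,225), (290,230)), slightly rotated and about 8 px off the fence (strip top edge at row 235, columns 272 to 454). The iron's tip is at (432,195), higher than the plate and just left of its left end. The clamp arm is upright at (291,208) and the grip is at (292,50).

```bash
python3 - <<'E'
from h import *
cs=[cam("wrist",np.load(f"w{i}.npz")) for i in (0,1)]
pts={"fenceFreeEnd":((188,235),(272,235)),"fenceLeft":((370,236),(454,237)),
"plateL_back":((331,222),(417,225)),"plateL_front":((326.5,171),(413,171)),"plateR_back":((202,230),(290,230)),"plateR_front":((193,178),(280,178)),
"ledgeLfront":((373,168),(455,168)),"ironEnd":((332,198),(432,198)),"ironJoin":((336,118),(437,116)),"grip":((178,54),(292,52)),"armtip":((184,198),(291,208)),
"viseTopFront":((160,260),(240,258)),"sinkb":((141,227),(216,227))}
for k,v in pts.items(): print(k,tri(cs,v).round(4))
# masks
for i,seed in ((0,(265,188)),(1,(350,190))):
    im=cv2.imread(f"pics/w{i}.png"); m=(im.min(2)>215).astype(np.uint8)
    n,l,s,_=cv2.connectedComponentsWithStats(m)
    k=l[seed[1],seed[0]]; print(i,k,s[k]); r=cv2.minAreaRect(np.argwhere(l==k)[:,::-1].astype(np.float32)); print(cv2.boxPoints(r).round(1).tolist())
    b=[ray(cs[i],p,.059) for p in cv2.boxPoints(r)]; print(np.round(b,4).tolist())
E
```

```text
fenceFreeEnd [0.6832 0.331  0.0596]
fenceLeft [0.4975 0.4784 0.0613]
plateL_back [0.5264 0.4322 0.0668]
plateL_front [0.4912 0.3781 0.0505]
plateR_back [0.6566 0.3377 0.0772]
plateR_front [0.6287 0.281  0.0546]
ledgeLfront [0.4405 0.415  0.0259]
ironEnd [0.5027 0.4    0.1171]
ironJoin [0.447  0.3356 0.0969]
grip [0.534  0.1967 0.1234]
armtip [0.6228 0.3071 0.1447]
viseTopFront [0.7429 0.3314 0.0474]
sinkb [0.7546 0.2779 0.0053]
0 35 [ 194  172  137   59 6451]
[[193.3000030517578, 178.10000610351562], [327.79998779296875, 171.39999389648438], [330.3999938964844, 223.89999389648438], [195.89999389648438, 230.60000610351562]]
[[0.627, 0.2819, 0.059], [0.49, 0.3788, 0.059], [0.528, 0.4338, 0.059], [0.6712, 0.3329, 0.059]]
1 38 [ 282  172  135   59 5943]
[[280.6000061035156, 178.0], [416.0, 171.39999389648438], [418.5, 223.6999969482422], [283.20001220703125, 230.3000030517578]]
[[0.6276, 0.2816, 0.059], [0.4901, 0.3789, 0.059], [0.5242, 0.4365, 0.059], [0.6679, 0.3353, 0.059]]
```

```bash
cat >> h.py <<'E'
YAW=0.900; O=np.array([0.5655,0.3734,0.]); RW=R.from_euler('z',YAW)
def W(x,y,z): return O+RW.apply([x,y,z])
def L(p): return RW.inv().apply(np.asarray(p)-O)
def tool(tilt=0.): return (RW*R.from_euler('y',tilt)*R.from_quat([0,1,0,0])).as_quat()
def look(name):
    robot.pause(.2); st=monitor.sense(); im=grab_frame("wrist"); cv2.imwrite(f"pics/{name}.png",im[:,:,::-1])
    np.savez(f"{name}.npz",position=st["position"],orientation=st["orientation"])
def say(t):
    s=monitor.sense(); print(t,"L",L(s["position"]).round(4),"F",RW.inv().apply(s["force"]).round(2),"t",round(s["clock"],2))
E
python3 - <<'E'
from h import *
effector.move_gripper(0.0)
robot.goto(W(-.066,0,.24),tool()); 
robot.servo_line(W(-.066,0,.08),rate=.15); robot.servo_line(W(-.066,0,.050),rate=.05); say("down")
robot.pause(.2)
print(robot.servo_line(W(-.032,0,.050),rate=.03,stop_force=2.5)); say("pushed")
robot.servo_line(W(-.066,0,.050),rate=.1); robot.servo_line(W(-.066,0,.30),rate=.25)
robot.goto(W(-.03,-.02,.34),tool()); look("w2"); say("")
E
```

```text
down L [-0.066  -0.      0.0498] F [-0.63  0.49 -0.54] t 6.62
True
pushed L [-0.0382  0.0003  0.0492] F [ 0.42 -0.85 -0.25] t 7.7
 L [-0.0312 -0.0194  0.338 ] F [-0.52 -0.15  0.48] t 9.86
```

View pics/w2.png

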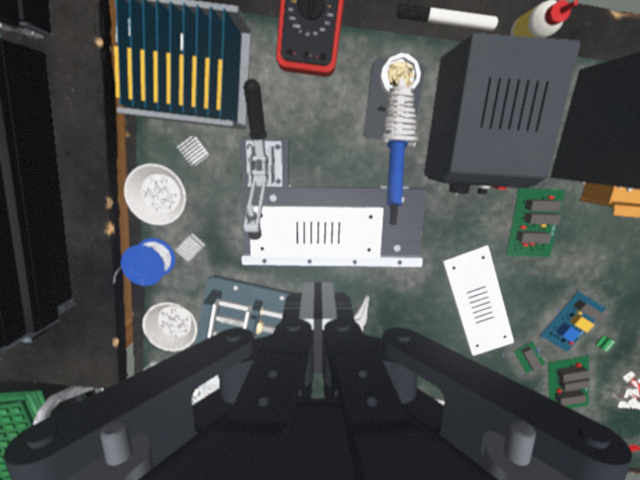

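The plate is now flush and parallel to the fence. Its left end is at column 382, its right end is near column 250, and the ledge's free end is at about 243. Next is the end push with a tilted finger.

```bash
python3 - <<'E'
from h import *
c=cam("wrist",np.load("w2.npz"))
for p,z in (((382.5,208),.059),((382.5,256),.059),((249,210),.059),((243,257),.057),((422,259),.057)): print(L(ray(c,p,z)).round(4))
T=tool(np.radians(25))
robot.goto(W(.07,.092,.25),T)
robot.servo_line(W(.012,.092,.10),rate=.15); robot.servo_line(W(.012,.092,.0545),rate=.05); robot.pause(.2); say("down")
print(robot.servo_line(W(.012,.060,.0545),rate=.03,stop_force=1.5)); say("contact?")
E
```

```text
[-0.0248  0.0633  0.059 ]
[0.0393 0.0666 0.059 ]
[-0.0223 -0.1064  0.059 ]
[ 0.0412 -0.1182  0.057 ]
[0.0442 0.1198 0.057 ]
down L [0.0123 0.0919 0.055 ] F [-0.07  0.11 -0.48] t 13.09
False
contact? L [0.0121 0.06   0.0545] F [-0.33  0.22  0.31] t 14.31
```

```bash
python3 - <<'E'
from h import *
look("w3")
cv2.imwrite("pics/s3.png",grab_frame("scene")[150:330,230:480,::-1])
a=cv2.imread("pics/w3.png"); b=cv2.resize(cv2.imread("pics/s3.png"),(640,461)); cv2.imwrite("pics/v3.png",cv2.resize(np.vstack([a,b]),(408,600),interpolation=3))
E
```

```text
(no output)
```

View pics/v3.png

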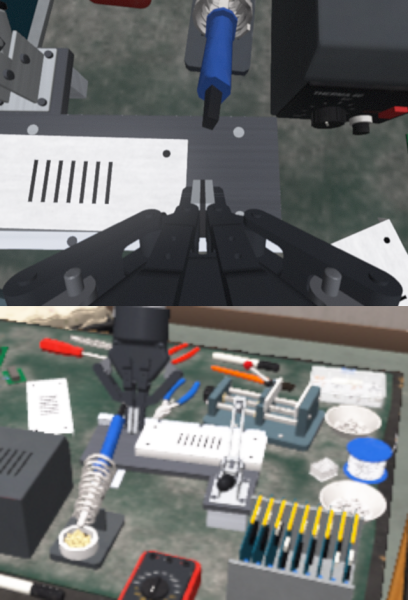

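The finger stands at the plate's left end (plate edge at about column 293, fingertips about 290 to 335 at full size) and the iron is clear. I'll measure the edge and push on.

```bash
cat >> h.py <<'E'
def left_edge(name):
    c=cam("wrist",np.load(f"{name}.npz")); g=cv2.cvtColor(cv2.imread(f"pics/{name}.png"),cv2.COLOR_BGR2GRAY)
    out=[]
    for xl in (-.020,-.015,-.01,-.005):   # sample along ledge-y lines on plate top
        ys=np.arange(-.05,.11,.0005); v=[]
        for y in ys:
            u=proj(c,W(xl,y,.059)); v.append(float(g[int(round(u[1])),int(round(u[0]))]) if 0<=u[0]<639 and 0<=u[1]<479 else 0)
        v=cv2.GaussianBlur(np.float32(v)[None],(1,1) if 0 else (5,1),0)[0]; i=np.where(v>190)[0]; out.append(ys[i[-1]] if len(i) else None)
    return out
E
python3 - <<'E'
from h import *
print(left_edge("w2"),left_edge("w3"))
robot.servo_line(W(.012,.045,.0545),rate=.03,stop_force=6); say("p"); look("w4"); print(left_edge("w4"))
E
```

```text
[np.float64(0.0635000000000001), np.float64(0.0635000000000001), np.float64(0.0635000000000001), np.float64(0.0635000000000001)] [np.float64(0.048000000000000084), np.float64(0.047500000000000084), np.float64(0.047500000000000084), np.float64(0.047500000000000084)]
p L [0.012  0.0446 0.0545] F [-0.01 -0.55  0.14] t 15.26
[np.float64(0.03300000000000007), np.float64(0.03300000000000007), np.float64(0.03250000000000007), np.float64(0.03200000000000007)]
```

```bash
python3 - <<'E'
from h import *
robot.servo_line(W(.012,.0368,.0545),rate=.03,stop_force=6); say("p")
robot.servo_line(W(.012,.050,.0545),rate=.1); robot.servo_line(W(.05,.070,.16),rate=.2); robot.servo_line(W(.05,.05,.28),rate=.3)
robot.goto(W(-.066,0,.24),tool())
robot.servo_line(W(-.066,0,.08),rate=.15); robot.servo_line(W(-.060,-.002,.050),rate=.05)
robot.pause(.2); say("down")
print(robot.servo_line(W(-.032,-.002,.050),rate=.03,stop_force=2.5)); say("pushed")
robot.servo_line(W(-.066,0,.050),rate=.1); robot.servo_line(W(-.066,0,.30),rate=.25)
robot.goto(W(-.03,-.05,.32),tool()); look("w5"); say(""); print(left_edge("w5"))
E
```

```text
p L [0.012  0.0364 0.0545] F [-0.67 -0.02  0.15] t 15.93
down L [-0.0597 -0.0022  0.0505] F [0.48 0.86 0.25] t 20.33
True
pushed L [-0.0395 -0.0019  0.0493] F [ 0.59 -0.36  0.34] t 21.02
 L [-0.0307 -0.0491  0.3189] F [ 0.84  0.17 -0.05] t 23.2
[np.float64(0.026000000000000065), np.float64(0.026000000000000065), np.float64(0.025500000000000064), np.float64(0.025000000000000064)]
```

View pics/w5.png

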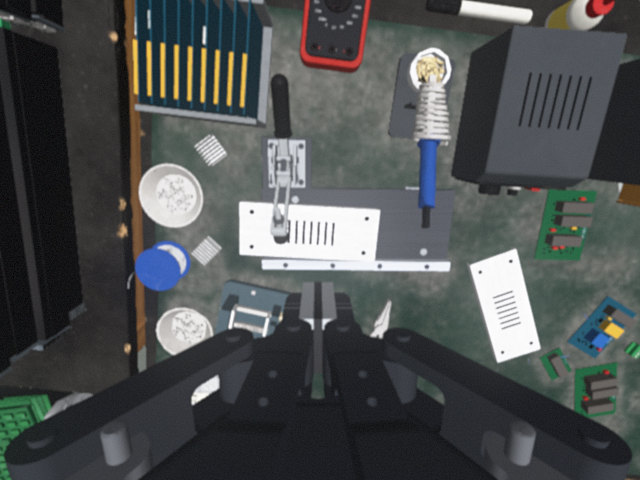

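The plate's right end (back corner (241,256)) is about 4 px off the fence, while the left corner (378,261) touches. A push nearer the plate's middle with a bit more force should square it. I'll turn the gripper 90° so it's narrower towards the clamp.

```bash
python3 - <<'E'
from h import *
best=None
for s in (-1,1):
    T=(RW*R.from_euler('z',s*np.pi/2)*R.from_quat([0,1,0,0])).as_quat(); q=solver.ik(W(-.062,-.03,.1),T); print(s,q)
# s=-1: tool x (camera) = -Rz(-90)x = +rest y
s=-1; T=(RW*R.from_euler('z',s*np.pi/2)*R.from_quat([0,1,0,0])).as_quat()
if solver.ik(W(-.062,-.03,.1),T) is None: T=(RW*R.from_euler('z',np.pi/2)*R.from_quat([0,1,0,0])).as_quat()
robot.goto(W(-.066,-.02,.25),T)
robot.servo_line(W(-.066,-.030,.08),rate=.15); robot.servo_line(W(-.060,-.030,.050),rate=.05)
robot.pause(.2); say("down")
print(robot.servo_line(W(-.033,-.030,.050),rate=.03,stop_force=5)); say("pushed")
robot.servo_line(W(-.066,-.03,.050),rate=.1); robot.servo_line(W(-.066,-.02,.30),rate=.25)
robot.goto(W(-.03,-.05,.32),tool()); look("w6"); say(""); print(left_edge("w6"))
E
```

```text
-1 [ 4.68076699e-01  2.89198869e-01  1.82683017e+00 -4.44089210e-16
  1.02556361e+00 -4.31923301e-01]
1 None
down L [-0.0597 -0.0301  0.0505] F [-0.09  0.02  0.41] t 26.86
True
pushed L [-0.0412 -0.0303  0.0496] F [-0.4  -0.82  0.18] t 27.52
 L [-0.03   -0.0499  0.32  ] F [ 0.2  -0.96 -0.04] t 30.73
[np.float64(0.025000000000000064), np.float64(0.025000000000000064), np.float64(0.025000000000000064), np.float64(0.024500000000000063)]
```

View pics/w6.png

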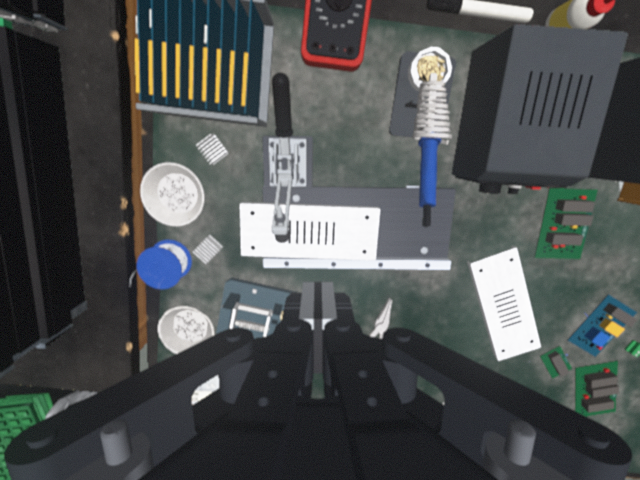

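The plate is now flush, with its left end at y≈+25 mm, so about 25 mm overhangs. Before pushing the handle (grip at (281,80)) I'll check the card rack's height and position beside it.

```bash
python3 - <<'E'
from h import *
cs=[cam("wrist",np.load(f"w{i}.npz")) for i in (0,1)]
for k,v in {"card":((153,80),(259,88)),"cardtop":((152,28),(257,28)),"rackcorner":((193,97),(277,102)),"grip":((178,54),(292,52))}.items(): print(k,L(tri(cs,v)).round(3))
c=cam("wrist",np.load("w6.npz"))
for p,z in (((250,108),.1),((250,42),.1),((267,122),.06),((281,78),.115),((330,66),.045)): print(p,L(ray(c,p,z)).round(3))
cs=[cam("wrist",np.load(f"w{i}.npz")) for i in (1,6)]
print(L(tri(cs,((259,88),(245,108)))).round(3))
T=(RW*R.from_euler('z',-np.pi/2)*R.from_quat([0,1,0,0])).as_quat()
print([solver.ik(W(x,-.088,.102),T) is not None for x in (-.2,-.15,-.1)],[solver.ik(W(x,-.088,.102),tool()) is not None for x in (-.2,-.15,-.1)])
E
```

```text
card [-0.133 -0.12   0.107]
cardtop [-0.19  -0.124  0.085]
rackcorner [-0.13  -0.113  0.013]
grip [-0.158 -0.085  0.123]
(250, 108) [-0.135 -0.119  0.1  ]
(250, 42) [-0.195 -0.115  0.1  ]
(267, 122) [-0.125 -0.108  0.06 ]
(281, 78) [-0.16  -0.085  0.115]
(330, 66) [-0.185 -0.036  0.045]
[-0.139 -0.132  0.051]
[True, True, True] [True, True, True]
```

```bash
python3 - <<'E'
from h import *
T=(RW*R.from_euler('z',-np.pi/2)*R.from_quat([0,1,0,0])).as_quat()
robot.goto(W(-.20,-.085,.25),T)
robot.servo_line(W(-.20,-.085,.106),rate=.15); robot.pause(.2); say("down")
print(robot.servo_line(W(-.092,-.086,.106),rate=.05,stop_force=10)); say("pushed")
robot.pause(.3)
robot.servo_line(W(-.15,-.085,.106),rate=.1); robot.servo_line(W(-.17,-.085,.30),rate=.25)
robot.goto(W(-.03,-.05,.32),tool()); look("w7"); say(""); print(left_edge("w7"))
E
```

```text
down L [-0.1993 -0.0855  0.1072] F [-0.06  0.32  0.37] t 33.27
True
pushed L [-0.1787 -0.0851  0.1056] F [-1.98 -1.14  5.39] t 34.1
 L [-0.0303 -0.0502  0.3201] F [-0.41 -0.35 -0.34] t 37.29
[np.float64(0.025500000000000064), np.float64(0.025000000000000064), np.float64(0.025000000000000064), np.float64(0.025000000000000064)]
```

View pics/w7.png

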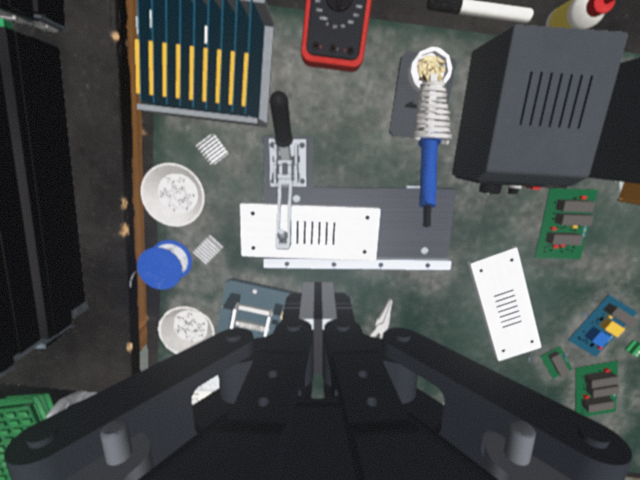

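The handle only moved part way (grip end now near (278,98)); the finger rode on its rounded top. I'll push again lower with a higher stop force.

```bash
python3 - <<'E'
from h import *
T=(RW*R.from_euler('z',-np.pi/2)*R.from_quat([0,1,0,0])).as_quat()
robot.goto(W(-.20,-.085,.25),T)
robot.servo_line(W(-.20,-.085,.095),rate=.2); robot.pause(.2); say("down")
print(robot.servo_line(W(-.092,-.086,.095),rate=.05,stop_force=20)); say("pushed")
E
```

```text
down L [-0.1989 -0.0858  0.0966] F [-0.2   1.43  0.94] t 39.66
True
pushed L [-0.1704 -0.0854  0.0963] F [-5.48  0.79  8.45] t 40.58
```

The turned gripper's sloped knuckles meet the grip from above, so I'll switch to the narrow side of the fingers facing the handle.

```bash
python3 - <<'E'
from h import *
robot.servo_line(W(-.20,-.085,.096),rate=.15); robot.servo_line(W(-.205,-.085,.20),rate=.25)
robot.goto(W(-.205,-.086,.19),tool())
robot.servo_line(W(-.195,-.087,.096),rate=.15); robot.pause(.1); say("down")
print(robot.servo_line(W(-.090,-.087,.096),rate=.06,stop_force=20)); say("pushed")
E
```

```text
down L [-0.194  -0.0878  0.0975] F [-0.05 -0.98  0.53] t 43.77
True
pushed L [-0.1041 -0.0864  0.095 ] F [-0.58 -0.74  0.71] t 45.18
```

```bash
python3 - <<'E'
from h import *
robot.servo_line(W(-.14,-.087,.096),rate=.15); robot.servo_line(W(-.16,-.085,.28),rate=.3)
robot.goto(W(-.03,-.05,.32),tool()); look("w8"); say(""); print(left_edge("w8"))
for n in ("w6","w7","w8"):
    c=cam("wrist",np.load(n+".npz")); g=cv2.cvtColor(cv2.imread(f"pics/{n}.png"),cv2.COLOR_BGR2GRAY)
    a,b=proj(c,W(-.20,-.06,.1)),proj(c,W(-.06,-.106,.1)); print(n,a.round(),b.round())
    r=g[60:200,268:300]; print([int(x) for x in np.argwhere(r<40).mean(0)+[60,268]],np.sum(r<40), "expect upright",proj(c,W(-.082,-.088,.16)).round(),"open",proj(c,W(-.14,-.088,.105)).round())
    e=cv2.Canny(g,80,160); f=[]
    for y in (-.13,-.125,-.05,-.03,-.01,.01):  # plate front edge x
        xs=np.arange(-.045,-.01,.0005); v=[float(g[tuple(np.round(proj(c,W(x,y,.059))[::-1]).astype(int))]) for x in xs]; f.append(round(float(xs[np.argmax(np.array(v)>170)]),4))
    print("front edge",f)
E
```

```text
L [-0.0312 -0.0505  0.3192] F [ 0.15 -0.66 -0.1 ] t 47.2
[np.float64(0.025000000000000064), np.float64(0.025000000000000064), np.float64(0.024500000000000063), np.float64(0.024500000000000063)]
w6 [307.  36.] [266. 183.]
[96, 279] 114 expect upright [275. 165.] open [280. 102.]
front edge [-0.0325, -0.0325, -0.03, -0.0285, -0.0275, -0.0275]
w7 [308.  36.] [266. 183.]
[113, 279] 117 expect upright [275. 166.] open [280. 103.]
front edge [-0.0325, -0.0325, -0.029, -0.029, -0.0275, -0.0275]
w8 [308.  38.] [266. 185.]<stdin>:7: RuntimeWarning: Mean of empty slice.
  ret = um.true_divide(
Traceback (most recent call last):
ValueError: cannot convert float NaN to integer
```

```bash
python3 - <<'E'
from h import *
for n in ("w2","w7","w8"):
    c=cam("wrist",np.load(n+".npz")); g=cv2.cvtColor(cv2.imread(f"pics/{n}.png"),cv2.COLOR_BGR2GRAY)
    u=np.round(proj(c,W(-.082,-.088,.16))).astype(int); print(n,u,"mean at upright",g[u[1]-4:u[1]+5,u[0]-4:u[0]+5].mean().round())
    if n!="w2": 
        q=np.argwhere(g[60:200,262:300]<70); print(len(q),q.mean(0)+[60,262],q.min(0)+[60,262],q.max(0)+[60,262])
    def edge(y,z,lo,hi,t):
        xs=np.arange(lo,hi,.0005); v=np.array([float(g[tuple(np.round(proj(c,W(x,y,z))[::-1]).astype(int))]) for x in xs]); i=np.where(v>t)[0]; return xs[i[0]] if len(i) else np.nan
    Y=[-.13,-.125,-.06,-.05,-.03,-.01,.01] if n!="w2" else [-.06,-.04,-.02,0.,.02,.04]
    f=[edge(y,.059,-.045,-.01,170) for y in Y]; YF=[.04,.05,.06,.07,.08,.1]
    h=[edge(y,.057,.03,.06,150) for y in YF]
    YB=[-.115,-.1]; print("front",np.round(f,4),"slope",np.polyfit(Y,f,1)[0].round(3),"fence",np.round(h,4))
E
```

```text
w2 [244 166] mean at upright 130.0
front [-0.028  -0.028  -0.028  -0.0265 -0.0265 -0.0265] slope 0.019 fence [0.03   0.03   0.03   0.0395 0.0395 0.041 ]
w7 [275 166] mean at upright 171.0
876 [118.28310502 280.61073059] [ 91 270] [146 291]
front [-0.0325 -0.0325 -0.03   -0.029  -0.029  -0.0275 -0.0275] slope 0.038 fence [0.04   0.04   0.04   0.04   0.03   0.0415]
w8 [275 167] mean at upright 61.0
325 [164.46461538 279.89230769] [155 269] [175 291]
front [-0.032  -0.032  -0.0295 -0.0295 -0.028  -0.028  -0.027 ] slope 0.036 fence [0.039  0.0405 0.0405 0.0405 0.03   0.0405]
```

```bash
python3 -c "
from cell import job; print(job.finish_job())"
```

```text
the job is handed in; nothing more can be done
None
```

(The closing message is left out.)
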